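# Lock the sloping filter housing with a two-pin spanner

### The arm

A 7-joint arm with a two-finger parallel gripper is mounted at the origin on the work surface; the furniture and walls round the work are solid. World frame = base frame: x ahead of the robot, y to its left, z up, the work surface at z = 0. Lengths are in mm, angles in rad, forces in N, time in s.
With the tool pointing down it reaches from about 425 to 800 mm from the base axis. Payload 8.3 kg.
Tool frame: the origin (TCP) lies midway between the tips of the shut fingers; the grasp point (between the pads) lies manip.grasp_offset behind it (manip.grasp_offset is the distance from the TCP to the grasp point, in mm); y points along the fingers, z is the direction in which the jaws open and shut, and the axes are right-handed (so a half turn about y gives the same grasp; the last joint's range is limited). The gripper opens to 85 mm and grips with 20 to 120 N. Pads are 22 mm wide; open, the fingers measure 114 mm over their backs; the gripper's body (76 mm by 85 mm) begins 54 mm behind the grasp point. The pads swing forward as they close: fully open they stand 13 mm farther back than shut.
Start: joints at [1.108, 0.383, 0.016, 1.37, -0.006, 1.388, -0.046], TCP at [243.306, -575.678, 231.279] pointing down, gripper open.
Joint ranges: [-2.95, 2.95], [-0.25, 2.06], [-1.52, 1.56], [0.18, 2.33], [-1.44, 4.58], [0.02, 2.06], [-3.01, 3.01]. Speed limits (rad/s): [2.39, 2.39, 3.01, 3.01, 3.14, 3.14, 3.14].

### API

Orientations are given as a unit quaternion [w, x, y, z].
In Python, from station import manip gives the robot as it stands.
- The arm moves only by the shell command python3 -m inch 'ROWS' [FORCE]. ROWS is JSON, a list of rows, each an object of numbers: "ax", "ay", "az": the turn, a rotation vector about the world's x, y, z in degrees; "x", "y", "z": the shift along the world's x, y, z in mm; "fingers": the opening in per cent of the stroke, from 0 (shut) to 100 (fully open). In form: [{"ax": .., "ay": .., "az": .., "x": .., "y": .., "z": .., "fingers": ..}, ...]. A call has 1 to 10 rows; each row is the pose to reach, as a shift and turn from the pose commanded when the call began; what a row does not reach only later rows make up. A row lasts 1/8 s, in which the tool goes at most 62.5 mm and 10.7 degrees, less where a joint would pass 70% of its speed; a pose out of reach is approached as far as the arm can. A call with a gripper value outside its range is refused whole. The fingers move at their own pace and stop on an object; FORCE is the grip in N (left out, the last holds). Time passes only in rows, so rows that repeat a pose let the fingers close. It gives the time, the measured TCP pose, the force and the opening at its end, in the units of the state.
- manip.state(): the state, without advancing time (a new reading comes with each control period).
- manip.grab_frame(name): name is "scene" or "top"; returns the picture (384x512x3 uint8, blue, green, red); there is no depth.
- manip.camera_params(name): a dict with "fx", "fy", "cx", "cy" (pixels), "rvec" (rotation vector, rad) and "tvec" (3), from world to camera coordinates, as OpenCV has them. Camera axes: x right, y down, z forward; pixel columns grow to the right and rows downward; lengths in mm; the calibration is good to about 2 mm. A picture is of the moment at which its call begins. camera_params takes no time and is no camera call.
- manip.close_job(): hands the job in, once; it reports no verdict.
Trained networks look in the newest picture that a camera, given by its name, has taken for a name from the list of things; names that differ only in an ending like _2 or _b are one class to them, and where a whole thing is asked for, a point or a joint stands for the part that bears it (a point fixed in the world has none). Each returns a list of dicts, best first, with "confidence" (0 to 1); they miss things now and then, are a little off and sometimes report something else, mostly with a low value. They report only what shows in the picture. A call takes as long as a camera call. They do not tell look-alikes from the thing itself.
- manip.cut_out(query, camera): "region" (384x512 bool, what is visible of it).
- manip.place_of(query, camera): "point" ([x, y, z] in mm, in world coordinates, good to about 4 mm: a listed point, or the origin of a listed thing).
The state is a dict: "clock": time; "q": joint angles; "dq": joint speeds; "tau": joint torques, N m; "tool_pos": TCP position; "eef_rot": TCP orientation; "ft_force": force on the tool from outside, world axes, zero at the start; "moment": the same for the moment, N m; "grip_width": finger opening in mm.
Only numpy, scipy, OpenCV 4.12 (cv2) and the standard library are available. Lean on these libraries where they do the work, as an engineer would, in place of code of your own. Each camera call takes 0.05 s, during which the arm holds its last target.

### The job

Lock the small filter housing: take the two-pronged pin spanner from its blue holder, put both prongs into a pair of opposite holes in the sloping lock ring, and only then turn the ring clockwise to its stop, where its red pointer meets the yellow mark. Stand the spanner back in the holder, seated as you found it, and leave the tip box, the white carton and the cryo box where they are.

Things in the scene. Friction and masses are not known exactly. Their poses are not given: they have to be found in the camera images.
- housing: Grey foot of the filter housing, 130 (x) x 118 mm, fixed to the bench in any position and yaw; origin under its centre, z up, front (-x) towards the robot. Two cheeks (up to 96 mm high) hold an aluminium barrel whose upper end carries the lock ring. A yellow block on the barrel, at the low front edge of the ring, is the locked mark.
- ring_face (a point): Centre of the lock ring's flat outer face, 140 mm above the bench. z: the ring's axis, out of the face, leaning 25 degrees from vertical to the front (-x) of the foot; x: uphill across the face. This frame does not turn with the ring. Face 85 mm across, with a dark rim flush with it, 100 mm outside. The face is drilled; see head.
- head: The barrel under the ring; same frame as ring_face. THE HOLES: six round holes 12 mm in diameter, 14 mm deep, 60 degrees apart on a 56 mm circle about the ring_face centre (three opposite pairs). The drilled plate is clamped firmly in the rim at an arbitrary angle: no pose or joint value tells where the holes stand. See them (dark on bright metal) or feel for them with the prongs.
- lock_ring (a joint): Turn of the lock ring, rad: 0 open, 1.0 hard stop (locked, red rim pointer at the yellow mark). Grows clockwise seen looking at the face from outside (turn about -z of ring_face). Starts between 0 and 0.25. Friction torque about 0.25 N m: prongs resting on the face with under 5 N do not turn it, and it stays where it is left.
- spanner_grip (a point): Centre of the loose spanner's orange grip, 28 x 28 x 44 mm high, flat sides square to its x and y (grip across either). z up out of its top, x along the line through the prongs. Below it an 18 mm round stem, then a steel crosshead 76 (x) x 30 (y) x 12 mm, top 46 mm and underside 58 mm below this point; prong tips 70 mm below. Top cap ends 25 mm above. About 0.25 kg.
- prong_a (a point): Tip of the spanner's prong on its +x side: round steel pin 8 mm in diameter with a ball end, 12 mm long below the crosshead, 28 mm from the spanner's axis. Axes as spanner_grip. With the crosshead flat on the ring's face the tips are 12 mm deep in the holes.
- prong_b (a point): Tip of the other prong, on the -x side, 56 mm from prong_a; the same shape.
- holder_seat (a point): Centre of the flat top of the blue holder block, 112 (x) x 64 (y) x 50 mm high, fixed to the bench at any position and yaw; z up. A slot 72 (x) x 16 (y) mm, 22 mm deep, is in the middle of the top. The spanner stands upright, prongs in the slot, crosshead flat on the top, its x along the holder's x (either way round); its grip centre is then 58 mm above this point.
- tip_box_mid (a point): Centre of a blue pipette tip box with frosted lid, 108 x 143 x 100 mm high, loose on the bench: leave alone.
- white_carton_mid (a point): Centre of a white carton 100 x 122 x 60 mm, loose on the bench: leave alone.
- cryo_mid (a point): Centre of a navy box with yellow lid, 95 x 78 x 64 mm, loose on the bench: leave alone.
There are look-alikes about, which are no part of the job. Of the things that look like the part that bears spanner_grip, the smaller one is meant. There is more than one size of the part that bears holder_seat; the job needs the smaller.

How it is judged (in metres and radians):
On the way, in this order (a step that is already met when the one before it is completed fails the run):
1. both prongs are in opposite holes of the ring, at least 6 mm deep, before it has been turned (ring below 0.45 rad) (z of each of prong_a, prong_b in the frame of ring_face below -0.006 m and distance between prong_a and ring_face between 0.022 and 0.036 m and distance between prong_b and ring_face between 0.022 and 0.036 m and value of joint lock_ring below 0.45 rad), for 0.2 s.
2. the ring is turned to its stop (above 0.92 rad) with both prongs still in the holes (z of each of prong_a, prong_b in the frame of ring_face below -0.006 m and distance between prong_a and ring_face between 0.022 and 0.036 m and distance between prong_b and ring_face between 0.022 and 0.036 m and value of joint lock_ring above 0.92 rad), for 0.1 s.
At the end, for the whole second after the job is handed in: The lock ring is within 0.1 rad of its stop; the spanner stands in the holder, upright within 0.1 rad, crosshead down on the block (grip centre 53 to 62 mm above the holder's top and within 12 mm of its centre), prong line along the slot (value of joint lock_ring above 0.9 rad and z of spanner_grip in the frame of holder_seat between 0.053 and 0.062 m and horizontal distance between spanner_grip and holder_seat below 0.012 m and angle between spanner_grip's own z axis and vertical below 0.1 rad and angle between the x axis of spanner_grip and the x axis of holder_seat, either way round below 0.25 rad); the robot touches nothing.
It fails at once if the tip box is moved more than 30 mm (distance of tip_box_mid from where it was at the start of the episode above 0.03 m).
It fails at once if the white carton is moved more than 30 mm (distance of white_carton_mid from where it was at the start of the episode above 0.03 m).
It fails at once if the cryo box is moved more than 30 mm (distance of cryo_mid from where it was at the start of the episode above 0.03 m).
It also fails if it takes over 72 s, if anything falls off the work surface, if the arm or the gripper's body presses on something with over 40 N, if the wrist force passes 120 N, or if a joint passes its speed limit or range.

## Working session

There is one attempt and no reset: what is moved stays moved. The work goes in short steps, Python scripts to look and compute and a shell command to move; the robot and the scene stay as the last step left them, time stands still between calls to the robot, and variables do not carry over. Pictures are saved under pics/ and viewed, and the job is handed in when it is done.

```bash
ls; mkdir -p pics; python3 - <<'E'
from station import manip
import cv2
for n in("scene","top"):
    im=manip.grab_frame(n); cv2.imwrite(f"pics/{n}0.png",im)
    print(n,manip.camera_params(n))
    for q in("spanner_grip","holder_seat","ring_face","housing","prong_a","prong_b","tip_box_mid","white_carton_mid","cryo_mid"):
        print(q,[(round(d["confidence"],2),[round(float(v)) for v in d["point"]]) for d in manip.place_of(q,n)])
print(manip.state(),manip.grasp_offset)
E
```

```text
pics
scene {'fx': 449.4590706745724, 'fy': 449.4590706745724, 'cx': 258.22492129483913, 'cy': 190.79600113837859, 'rvec': array([ 1.20035571, -2.31792277,  0.98387151]), 'tvec': array([ 354.73348106,  289.56680519, 1419.77956179])}
spanner_grip [(0.81, [595, 34, 105]), (0.51, [227, -316, 98])]
holder_seat [(0.91, [516, 542, 72]), (0.59, [597, 33, 50])]
ring_face [(0.73, [534, 332, 139])]
housing [(0.85, [556, 337, -3])]
prong_a [(0.77, [571, 26, 36]), (0.64, [623, 42, 42]), (0.5, [266, -323, 0])]
prong_b [(0.77, [571, 26, 36]), (0.64, [623, 42, 42]), (0.5, [266, -323, 0])]
tip_box_mid []
white_carton_mid [(0.82, [425, -342, 30]), (0.58, [531, 333, 137])]
cryo_mid [(0.87, [441, 34, 36])]
top {'fx': 456.5127846054339, 'fy': 456.5127846054339, 'cx': 260.591827332326, 'cy': 194.24870821693023, 'rvec': array([ 2.063309  , -2.15369618,  0.23425542]), 'tvec': array([ 115.47184731,  460.44250758, 1504.2625621 ])}
spanner_grip [(0.86, [228, -313, 101]), (0.55, [598, 35, 110])]
holder_seat [(0.74, [597, 35, 53]), (0.64, [513, 537, 70]), (0.31, [537, 333, 141])]
ring_face [(0.73, [536, 331, 141
[... 367 characters left out ...]
37, 38, 35])]
{'clock': 1.0, 'q': array([ 1.10811497,  0.38338536,  0.0163889 ,  1.37011041, -0.00627826,
        1.38821378, -0.04650956]), 'dq': array([ 0.00147419,  0.00048201, -0.00108588,  0.00054038, -0.00098987,
        0.00164639,  0.00136385]), 'tau': array([ 3.81527616e-04, -6.27341509e+01,  8.43229406e-01, -3.72090375e+01,
        1.66010647e-02,  3.05033282e-03,  4.87421516e-05]), 'tool_pos': array([ 243.29185739, -575.6741147 ,  231.28368295]), 'eef_rot': array([ 0.14043144, -0.14041308,  0.69305019, -0.69299684]), 'ft_force': array([0.20969352, 0.9389466 , 0.66281264]), 'moment': array([-0.01304257,  0.04359972,  0.00271732]), 'grip_width': 85.46866831044129} 18.700000000000003
```

View pictures.

View pics/scene0.png

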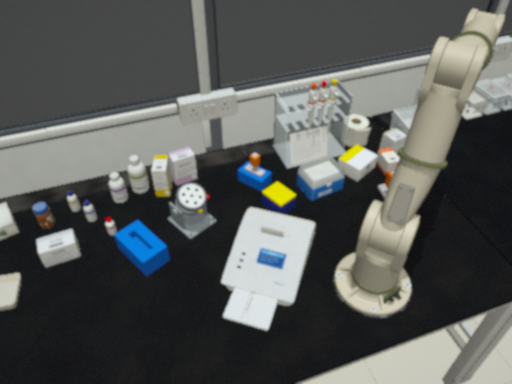

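View pics/top0.png

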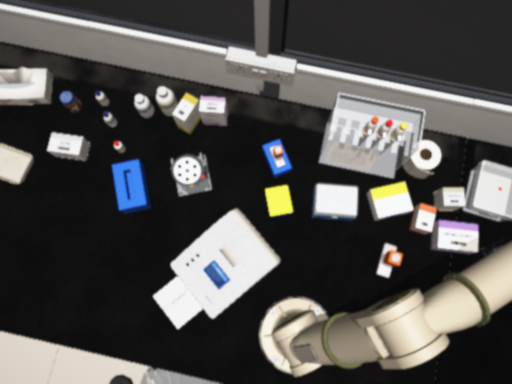

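```bash
python3 - <<'E'
import cv2,numpy as np
t=cv2.imread("pics/top0.png");s=cv2.imread("pics/scene0.png")
def c(im,x,y,w,h,k):return cv2.resize(im[y:y+h,x:x+w],None,fx=k,fy=k,interpolation=cv2.INTER_CUBIC)
a=c(t,160,140,56,60,7);b=c(t,250,130,56,60,7)
cv2.imwrite("pics/z1.png",np.hstack([a,b]))
a=c(s,160,170,56,70,7);b=c(s,230,145,56,70,7)
cv2.imwrite("pics/z2.png",np.hstack([a,b]))
E
```

```text
(no output)
```

View pics/z1.png

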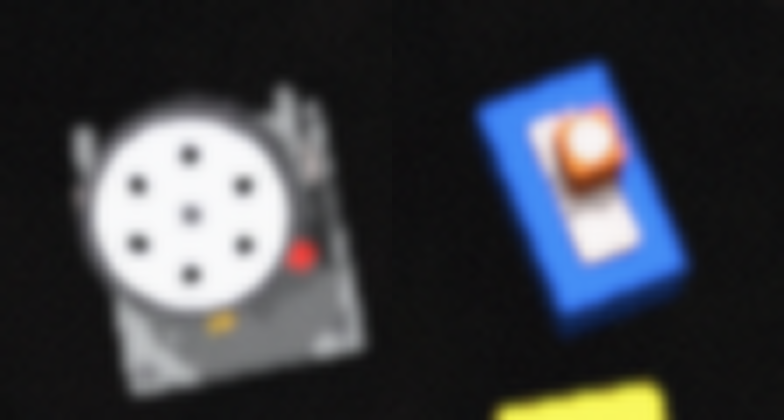

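View pics/z2.png

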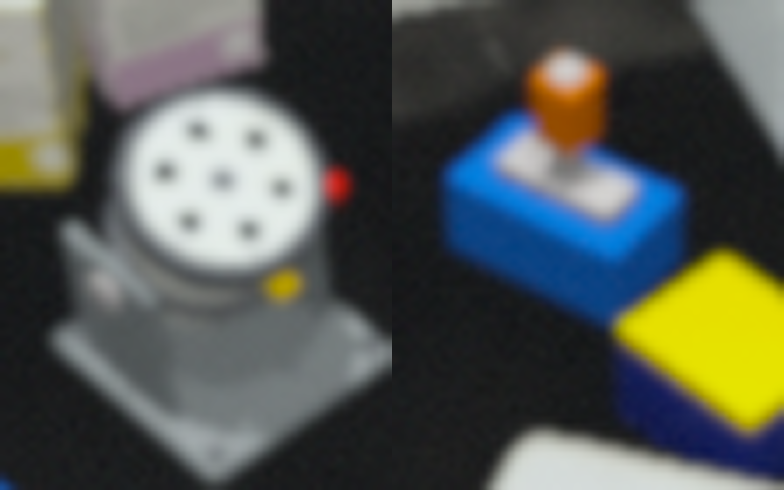

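```bash
cat > h.py <<'E'
import numpy as np,cv2
from scipy.optimize import least_squares
from scipy.spatial.transform import Rotation as R
P=None
import json
def params():
    from station import manip
    return {n:manip.camera_params(n) for n in("scene","top")}
def proj(p,X):
    K=np.array([[p["fx"],0,p["cx"]],[0,p["fy"],p["cy"]],[0,0,1]])
    return cv2.projectPoints(np.asarray(X,float).reshape(-1,1,3),p["rvec"],p["tvec"],K,None)[0].reshape(-1,2)
def ringR(psi):
    c,s=np.cos(np.radians(25)),np.sin(np.radians(25))
    Rf=np.array([[c,0,-s],[0,1,0],[s,0,c]])
    return R.from_euler('z',psi).as_matrix()@Rf
def holes(x,y,psi,phi):
    a=phi+np.arange(6)*np.pi/3
    return np.array([x,y,140])+(ringR(psi)@np.array([28*np.cos(a),28*np.sin(a),0*a])).T
E
python3 - <<'E'
from h import *
Pm=params()
rois={"top":(172,152,32,34),"scene":(176,180,32,34)}
obs={}
for n,(x,y,w,h) in rois.items():
    im=cv2.imread(f"pics/{n}0.png"); g=cv2.cvtColor(im,cv2.COLOR_BGR2GRAY)[y:y+h,x:x+w]
    k=8;G=cv2.resize(g,None,fx=k,fy=k,interpolation=cv2.INTER_CUBIC).astype(np.uint8)
    # blackhat
    bh=cv2.morphologyEx(G,cv2.MORPH_BLACKHAT,cv2.getStructuringElement(cv2.MORPH_ELLIPSE,(41,41)))
    _,m=cv2.threshold(bh,45,255,0)
    N,l,st,ce=cv2.connectedComponentsWithStats(m)
    pts=[]
    for i in range(1,N):
        if st[i,4]>80:
            yy,xx=np.where(l==i);wt=bh[yy,xx].astype(float)
            u=((xx*wt).sum()/wt.sum()+.5)/k-.5+x; v=((yy*wt).sum()/wt.sum()+.5)/k-.5+y
            pts.append((u,v)); print(n,round(u,2),round(v,2),st[i,4],bh[yy,xx].max())
    obs[n]=np.array(pts)
from scipy.spatial import cKDTree
def res(p,off=None,cams=("top","scene"),full=False):
    r=[]
    for n in cams:
        q=proj(Pm[n],holes(*p[:4]))
        t=cKDTree(obs[n]);d,i=t.query(q)
        r.append((q-obs[n][i]))
    return np.concatenate(r).ravel()
for cams in (("top","scene"),("top",),("scene",)):
    best=None
    for ph in np.radians([0,15,30,45]):
        for psi in np.radians([0,15,30,-15]):
            s=least_squares(res,[535,332,psi,ph],kwargs=dict(cams=cams),loss="soft_l1",x_scale=[1,1,.1,.1],diff_step=1e-5)
            if best is None or s.cost<best.cost:best=s
    print(cams,best.x[:2],np.degrees(best.x[2:]),best.cost);print(res(best.x,cams=cams).reshape(-1,2).round(2).tolist())
E
```

```text
top 202.8 152.21 149 66
top 198.35 159.95 313 64
top 173.97 160.84 90 54
top 186.61 161.65 474 129
top 179.2 165.96 481 131
top 194.33 166.07 497 134
top 172.12 170.44 894 128
top 202.88 170.22 510 63
top 186.84 170.22 349 93
top 179.29 174.38 518 133
top 194.45 174.58 446 124
top 186.81 178.77 467 127
top 184.85 184.53 927 98
scene 175.99 187.22 170 55
scene 187.81 188.17 259 78
scene 196.09 189.43 241 74
scene 176.03 193.99 537 77
scene 183.11 194.07 302 84
scene 191.35 195.26 163 60
scene 199.8 196.42 228 71
scene 207.17 198.4 223 54
scene 186.6 201.24 263 77
scene 195.09 202.42 257 77
('top', 'scene') [534.76955339 330.42738686] [ 9.18251376 48.04630548] 1.4568130983808887
[[0.46, -0.03], [0.48, 0.11], [0.56, 0.03], [0.41, 0.05], [0.47, 0.03], [0.59, 0.07], [-0.5, 0.26], [-0.36, 0.26], [-0.43, 0.25], [-0.47, 0.29], [-0.41, 0.24], [-0.43, 0.28]]
('top',) [534.98709539 332.02525616] [  8.04482355 -10.83650924] 0.015960400266594066
[[0.08, 0.03], [-0.04, -0.07], [-0.0, 0.06], [0.08, -0.01], [-0.08, 0.01], [-0.03, -0.02]]
('scene',) [535.03785004 328.6401329 ] [  8.46544046 -11.40943849] 0.006855828250054374
[[0.02, 0.02], [-0.07, -0.0], [0.06, 0.0], [-0.01, -0.01], [-0.04, 0.02], [0.03, -0.03]]
```

```bash
python3 - <<'E'
from h import *
from station import manip
Pm=params()
k=6
rois={"top":(255,132,45,50),"scene":(228,155,52,42)}
M={}
for n,(x,y,w,h) in rois.items():
    im=cv2.imread(f"pics/{n}0.png")[y:y+h,x:x+w]
    G=cv2.resize(im,None,fx=k,fy=k,interpolation=cv2.INTER_CUBIC)
    hsv=cv2.cvtColor(G,cv2.COLOR_BGR2HSV)
    m=((hsv[...,0]>100)&(hsv[...,0]<118)&(hsv[...,1]>120)&(hsv[...,2]>55)).astype(np.uint8)
    N,l,st,_=cv2.connectedComponentsWithStats(m);i=1+np.argmax(st[1:,4]);m=(l==i).astype(np.uint8)
    hull=cv2.convexHull(np.vstack(cv2.findContours(m,0,2)[0]))
    mm=np.zeros_like(m);cv2.fillConvexPoly(mm,hull,1);M[n]=mm
    v=G.copy();cv2.polylines(v,[hull],1,(0,255,0));cv2.imwrite(f"pics/hold_{n}.png",v)
    hd=hull.reshape(-1,2)
def box(x,y,yaw):
    c=np.array([[a,b,z] for a in(-56,56) for b in(-32,32) for z in(0,50)],float)
    return c@R.from_euler('z',yaw).as_matrix().T+[x,y,0]
from scipy.optimize import minimize
def cost(p,cams):
    t=0
    for n in cams:
        x,y,w,h=rois[n]
        q=(proj(Pm[n],box(*p[:2],np.radians(p[2])))-[x,y]+.5)*k-.5
        mm=np.zeros_like(M[n]);cv2.fillConvexPoly(mm,cv2.convexHull((q*16).astype(np.int32)),1,shift=4)
        t+=(mm!=M[n]).sum()/M[n].sum()
    return t
for cams in(("top",),("scene",),("top","scene")):
    b=min((minimize(cost,[597+dx,34+dx,18+dx],args=(cams,),method="Nelder-Mead",options=dict(initial_simplex=np.array([597,34,18])+dx+np.array([[0,0,0],[6,0,0],[0,6,0],[0,0,8]]))) for dx in(-2,0,2)),key=lambda s:s.fun)
    print(cams,b.x,b.fun)
s=manip.state()
q=s["eef_rot"];r=R.from_quat([q[1],q[2],q[3],q[0]]).as_matrix();print(r.round(3))
print("z yaw",np.degrees(np.arctan2(r[1,2],r[0,2])),"az",np.degrees(np.arctan2(s["tool_pos"][1],s["tool_pos"][0])))
E
```

```text
('top',) [599.79090208  32.60477256  22.02312802] 0.11160478155083042
('scene',) [598.34198853  33.37678644  20.71975479] 0.1604810135642962
('top', 'scene') [599.90937025  32.40737301  22.26811929] 0.2732199874716742
[[-0.921  0.     0.389]
 [-0.389  0.    -0.921]
 [-0.    -1.    -0.   ]]
z yaw -67.09130700842113 az -67.09006927190991
```

View pics/hold_scene.png

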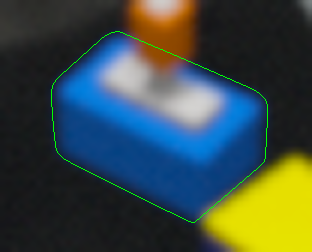

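View pics/hold_top.png

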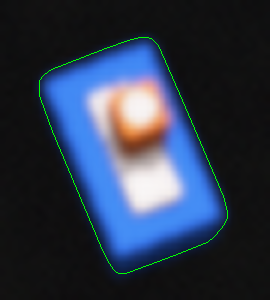

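```bash
cat > hold.py <<'E'
from h import *
from scipy.optimize import minimize
Pm=params()
k=6
rois={"top":(255,132,45,50),"scene":(228,155,52,42)}
def fit(obs,geom,x0,cams):
    def cost(p):
        t=0
        for n in cams:
            x,y,w,h=rois[n]
            q=(proj(Pm[n],geom(*p))-[x,y]+.5)*k-.5
            mm=np.zeros_like(obs[n]);cv2.fillConvexPoly(mm,cv2.convexHull((q*16).astype(np.int32)),1,shift=4)
            t+=(mm!=obs[n]).sum()/obs[n].sum()
        return t
    x0=np.array(x0)
    return min((minimize(cost,x0,method="Nelder-Mead",options=dict(initial_simplex=x0+d+np.array([[0,0,0],[6,0,0],[0,6,0],[0,0,8]]))) for d in(-2,0,2)),key=lambda s:s.fun)
def rect(a,b,zs):
    def g(x,y,yaw):
        c=np.array([[i*a,j*b,z] for i in(-1,1) for j in(-1,1) for z in zs],float)
        return c@R.from_euler('z',np.radians(yaw)).as_matrix().T+[x,y,0]
    return g
def hullmask(m):
    N,l,st,_=cv2.connectedComponentsWithStats(m.astype(np.uint8));i=1+np.argmax(st[1:,4]);m=(l==i).astype(np.uint8)
    hull=cv2.convexHull(np.vstack(cv2.findContours(m,0,2)[0]));mm=np.zeros_like(m);cv2.fillConvexPoly(mm,hull,1);return mm,hull
E
python3 - <<'E'
from hold import *
T={};W={}
for n,(x,y,w,h) in rois.items():
    G=cv2.resize(cv2.imread(f"pics/{n}0.png")[y:y+h,x:x+w],None,fx=k,fy=k,interpolation=cv2.INTER_CUBIC).astype(int)
    B,g,r=[G[...,i] for i in range(3)]
    bl=B-r; print(n,np.percentile(bl,[50,80,95,99]))
    T[n],h1=hullmask(bl>(0.35*np.percentile(bl,97) if n=="top" else .30*np.percentile(bl,97)))
    m=(r>110)&(B>90)&(abs(r-B)<90)
    W[n]=m
    v=G.astype(np.uint8).copy();cv2.polylines(v,[h1],1,(0,255,0));cv2.imwrite(f"pics/hold2_{n}.png",v)
for cams in(("top",),("scene",)):
    for zs in((0,50),):
        b=fit(T,rect(56,32,zs),[597,34,20],cams);print(cams,zs,b.x,b.fun)
for n in rois:
    v=cv2.imread(f"pics/hold2_{n}.png");x,y,w,h=rois[n]
    for geo in(rect(56,32,(50,)),rect(38,15,(62,))):
        b=[599,33,20]
        q=((proj(Pm[n],geo(*b))-[x,y]+.5)*k-.5).astype(np.int32)[[0,1,3,2]]
        cv2.polylines(v,[q],1,(0,0,255))
    cv2.imwrite(f"pics/hold2_{n}.png",cv2.resize(v,None,fx=1.2,fy=1.2))
E
python3 -c "
import cv2,numpy as np
a=cv2.imread('pics/hold2_top.png');b=cv2.imread('pics/hold2_scene.png');o=np.zeros((max(a.shape[0],b.shape[0]),a.shape[1]+b.shape[1],3),np.uint8);o[:a.shape[0],:a.shape[1]]=a;o[:b.shape[0],a.shape[1]:]=b;cv2.imwrite('pics/hold2.png',o)"
```

```text
top [  1.  78. 176. 178.]
scene [  3. 103. 176. 209.]
('top',) (0, 50) [601.90672095  33.66627764  20.31675573] 0.051416619129111996
('scene',) (0, 50) [601.98795767  28.93029534  19.26874832] 0.09726302767898562
```

View pics/hold2.png

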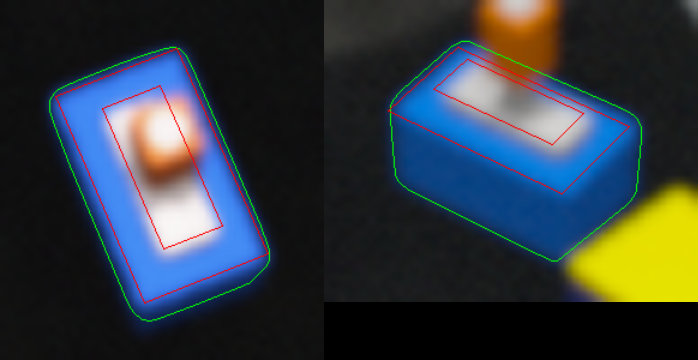

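```bash
python3 -m inch '[{"z":100},{"x":40,"y":30,"z":110,"az":10},{"x":80,"y":90,"z":110,"az":20},{"x":120,"y":150,"z":110,"az":30},{"x":150,"y":210,"z":110,"az":40},{"x":180,"y":270,"z":110,"az":50},{"x":210,"y":330,"z":110,"az":60},{"x":250,"y":390,"z":110,"az":70},{"x":290,"y":450,"z":110,"az":80},{"x":320,"y":510,"z":110,"az":87}]'
```

```text
schema error: expected keys ax, ay, az, x, y, z, fingers
```

```bash
python3 -m inch '[{"ax":0,"ay":0,"az":0,"x":0,"y":0,"z":60,"fingers":100},{"ax":0,"ay":0,"az":10,"x":40,"y":40,"z":100,"fingers":100},{"ax":0,"ay":0,"az":20,"x":80,"y":90,"z":110,"fingers":100},{"ax":0,"ay":0,"az":30,"x":120,"y":150,"z":110,"fingers":100},{"ax":0,"ay":0,"az":40,"x":150,"y":200,"z":110,"fingers":100},{"ax":0,"ay":0,"az":50,"x":180,"y":260,"z":110,"fingers":100},{"ax":0,"ay":0,"az":60,"x":210,"y":310,"z":110,"fingers":100},{"ax":0,"ay":0,"az":70,"x":250,"y":360,"z":110,"fingers":100},{"ax":0,"ay":0,"az":80,"x":280,"y":410,"z":110,"fingers":100},{"ax":0,"ay":0,"az":87,"x":310,"y":460,"z":110,"fingers":100}]'
```

```text
clock: 2.25
tool_pos: [550.5, -120.0, 341.6]
eef_rot: [0.58, -0.58, 0.405, -0.405]
ft_force: [1.2, -0.5, -0.2]
grip_width: 85.3
```

```bash
python3 -m inch '[{"ax":0,"ay":0,"az":0,"x":15,"y":55,"z":0,"fingers":100},{"ax":0,"ay":0,"az":0,"x":30,"y":110,"z":-20,"fingers":100},{"ax":0,"ay":0,"az":0,"x":43.7,"y":147.7,"z":-60,"fingers":100},{"ax":0,"ay":0,"az":0,"x":43.7,"y":147.7,"z":-110,"fingers":100},{"ax":0,"ay":0,"az":0,"x":43.7,"y":147.7,"z":-160,"fingers":100},{"ax":0,"ay":0,"az":0,"x":43.7,"y":147.7,"z":-160,"fingers":100}]'
python3 - <<'E'
from station import manip
import cv2,numpy as np
a=manip.grab_frame("scene");b=manip.grab_frame("top")
print(manip.state()["q"].round(2))
cv2.imwrite("pics/a1.png",np.hstack([cv2.resize(a[110:230,200:330],None,fx=3,fy=3),cv2.resize(b[110:230,210:340],None,fx=3,fy=3)]))
E
```

```text
clock: 3.0
tool_pos: [590.8, 25.5, 177.5]
eef_rot: [-0.577, 0.581, -0.408, 0.404]
ft_force: [-1.0, 0.2, 1.2]
grip_width: 85.5
[ 0.32  0.4  -0.55  1.51  0.21  1.29  0.09]
```

View pics/a1.png

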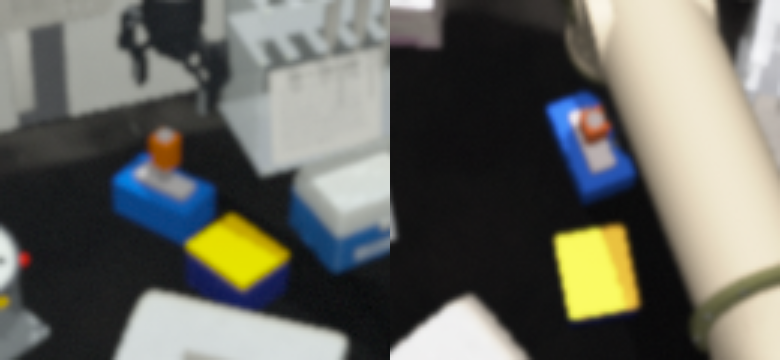

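```bash
python3 - <<'E'
from h import *
from station import manip
Pm=params();s=manip.state();print(s["tool_pos"],s["dq"].round(2),s["q"])
for n in Pm: print(n,proj(Pm[n],[s["tool_pos"],[597,33,130],[-0,0,0],[0,0,300]]))
a=manip.grab_frame("scene");b=manip.grab_frame("top")
cv2.imwrite("pics/a2.png",np.vstack([a[:300],b[:300]]))
E
```

```text
[594.04056991  26.09433676 182.9129432 ] [-0.   -0.03 -0.01 -0.04 -0.   -0.   -0.  ] [ 0.31744986  0.39705291 -0.54781161  1.51193453  0.21106859  1.29078188
  0.09322738]
scene [[255.60327956 143.64720531]
 [253.5636033  155.20356302]
 [370.52276318 282.46405346]
 [390.79394482 218.49681593]]
top [[280.68023287 144.7936275 ]
 [277.85330155 149.17327255]
 [295.63516078 333.98355011]
 [304.10307739 343.46596698]]
```

View pics/a2.png

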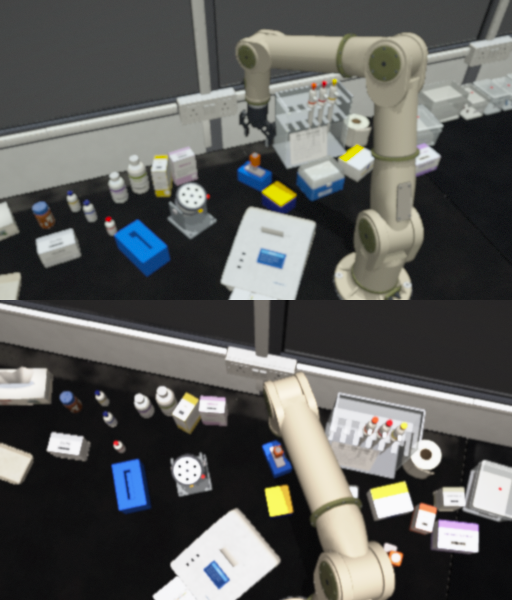

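```bash
python3 -m inch '[{"ax":0,"ay":0,"az":0,"x":0,"y":0,"z":0,"fingers":100},{"ax":0,"ay":0,"az":0,"x":0,"y":0,"z":0,"fingers":100}]'
python3 - <<'E'
from station import manip
from scipy.spatial.transform import Rotation as R
import numpy as np
s=manip.state();q=s["eef_rot"];r=R.from_quat([q[1],q[2],q[3],q[0]]).as_matrix();print(s["tool_pos"],r.round(3));print(np.degrees(np.arctan2(r[1,2],r[0,2])))
E
```

```text
clock: 3.45
tool_pos: [594.0, 26.1, 182.5]
eef_rot: [0.579, -0.578, 0.406, -0.407]
ft_force: [-0.2, 0.3, 0.4]
grip_width: 85.3
[593.9868359   26.14140774 182.51523581] [[ 0.34   0.002  0.94 ]
 [-0.94   0.     0.34 ]
 [ 0.001 -1.     0.002]]
19.89721518648109
```

```bash
python3 -m inch '[{"ax":0,"ay":0,"az":0,"x":3,"y":6,"z":-20,"fingers":100},{"ax":0,"ay":0,"az":0,"x":3,"y":6,"z":-50,"fingers":100},{"ax":0,"ay":0,"az":0,"x":3,"y":6,"z":-75,"fingers":100},{"ax":0,"ay":0,"az":0,"x":3,"y":6,"z":-94,"fingers":100},{"ax":0,"ay":0,"az":0,"x":3,"y":6,"z":-94,"fingers":100},{"ax":0,"ay":0,"az":0,"x":3,"y":6,"z":-94,"fingers":100}]'
python3 - <<'E'
from station import manip
import cv2,numpy as np
a=manip.grab_frame("scene");b=manip.grab_frame("top")
cv2.imwrite("pics/a3.png",np.hstack([cv2.resize(a[110:230,200:330],None,fx=3,fy=3),cv2.resize(b[110:230,210:340],None,fx=3,fy=3)]))
E
```

```text
clock: 4.2
tool_pos: [597.0, 32.4, 87.9]
eef_rot: [0.579, -0.579, 0.406, -0.406]
ft_force: [0.2, -0.7, 0.0]
grip_width: 85.2
```

View pics/a3.png

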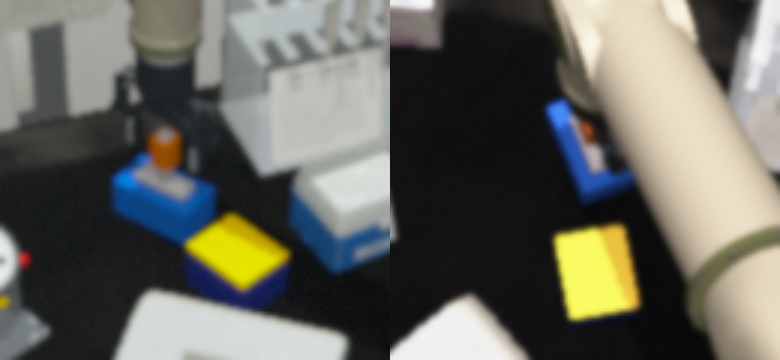

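```bash
python3 -m inch '[{"ax":0,"ay":0,"az":0,"x":0,"y":0,"z":0,"fingers":0},{"ax":0,"ay":0,"az":0,"x":0,"y":0,"z":0,"fingers":0},{"ax":0,"ay":0,"az":0,"x":0,"y":0,"z":0,"fingers":0},{"ax":0,"ay":0,"az":0,"x":0,"y":0,"z":0,"fingers":0},{"ax":0,"ay":0,"az":0,"x":0,"y":0,"z":0,"fingers":0},{"ax":0,"ay":0,"az":0,"x":0,"y":0,"z":0,"fingers":0},{"ax":0,"ay":0,"az":0,"x":0,"y":0,"z":0,"fingers":0},{"ax":0,"ay":0,"az":0,"x":0,"y":0,"z":0,"fingers":0}]' 20
python3 -c "
from station import manip;s=manip.state();print(s['tool_pos'],s['eef_rot'],s['ft_force'],s['moment'])"
```

```text
clock: 5.3
tool_pos: [596.6, 32.1, 87.4]
eef_rot: [0.579, -0.579, 0.406, -0.406]
ft_force: [-0.1, 0.3, 3.6]
grip_width: 27.9
[596.56298845  32.10534154  87.43986829] [ 0.57895112 -0.57885393  0.40598733 -0.40610099] [-0.10674649  0.30231612  3.56758282] [-0.10975712  0.10443679 -0.00616321]
```

```bash
python3 -m inch '[{"ax":0,"ay":0,"az":0,"x":0,"y":0,"z":0,"fingers":100},{"ax":0,"ay":0,"az":0,"x":0,"y":0,"z":0,"fingers":100},{"ax":0,"ay":0,"az":0,"x":0,"y":0,"z":0,"fingers":100},{"ax":0,"ay":0,"az":0,"x":0,"y":0,"z":0,"fingers":100},{"ax":0,"ay":0,"az":0,"x":0,"y":0,"z":0,"fingers":100}]'
python3 -m inch '[{"ax":0,"ay":0,"az":10,"x":0,"y":0,"z":0,"fingers":100},{"ax":0,"ay":0,"az":20,"x":0,"y":0,"z":0,"fingers":100},{"ax":0,"ay":0,"az":30,"x":0,"y":0,"z":0,"fingers":100},{"ax":0,"ay":0,"az":40,"x":0,"y":0,"z":0,"fingers":100},{"ax":0,"ay":0,"az":50,"x":0,"y":0,"z":0,"fingers":100},{"ax":0,"ay":0,"az":60,"x":0,"y":0,"z":0,"fingers":100},{"ax":0,"ay":0,"az":70,"x":0,"y":0,"z":0,"fingers":100},{"ax":0,"ay":0,"az":80,"x":0,"y":0,"z":0,"fingers":100},{"ax":0,"ay":0,"az":90,"x":0,"y":0,"z":0,"fingers":100},{"ax":0,"ay":0,"az":90,"x":0,"y":0,"z":0,"fingers":100}]'
python3 -c "
from station import manip;s=manip.state();print(s['q'].round(3),s['tool_pos'],s['eef_rot'],s['ft_force'],s['moment'])"
```

```text
clock: 5.92
tool_pos: [596.4, 32.1, 87.3]
eef_rot: [0.579, -0.579, 0.406, -0.406]
ft_force: [-0.1, -0.5, -0.5]
grip_width: 85.6
clock: 7.18
tool_pos: [596.4, 32.0, 87.2]
eef_rot: [0.697, -0.696, -0.122, 0.122]
ft_force: [-0.6, -0.5, -0.1]
grip_width: 85.6
[ 0.505  0.579 -0.841  1.605  0.459  1.167  1.478] [596.43086465  32.02235144  87.17315153] [ 0.69668805 -0.69639868 -0.12171546  0.12181949] [-0.60687516 -0.45600448 -0.08217713] [-0.0022159  -0.04187076 -0.05872741]
```

```bash
python3 -m inch '[{"ax":0,"ay":0,"az":0,"x":0,"y":0,"z":0,"fingers":0},{"ax":0,"ay":0,"az":0,"x":0,"y":0,"z":0,"fingers":0},{"ax":0,"ay":0,"az":0,"x":0,"y":0,"z":0,"fingers":0},{"ax":0,"ay":0,"az":0,"x":0,"y":0,"z":0,"fingers":0},{"ax":0,"ay":0,"az":0,"x":0,"y":0,"z":0,"fingers":0},{"ax":0,"ay":0,"az":0,"x":0,"y":0,"z":0,"fingers":0},{"ax":0,"ay":0,"az":0,"x":0,"y":0,"z":0,"fingers":0}]' 30
python3 -m inch '[{"ax":0,"ay":0,"az":0,"x":0,"y":0,"z":0,"fingers":0},{"ax":0,"ay":0,"az":0,"x":0,"y":0,"z":0,"fingers":0}]' 100
python3 -c "
from station import manip;s=manip.state();print(s['q'].round(3),s['tool_pos'],s['eef_rot'],s['ft_force'],s['moment'])"
```

```text
clock: 8.05
tool_pos: [596.4, 32.3, 87.3]
eef_rot: [0.697, -0.696, -0.122, 0.122]
ft_force: [0.2, 0.7, -0.2]
grip_width: 27.4
clock: 8.3
tool_pos: [596.6, 32.3, 87.4]
eef_rot: [0.696, -0.696, -0.122, 0.122]
ft_force: [0.8, 1.1, 0.1]
grip_width: 27.0
[ 0.504  0.578 -0.841  1.605  0.459  1.167  1.479] [596.55645129  32.2638276   87.42804818] [ 0.69647845 -0.69643853 -0.12236139  0.12214264] [0.82760049 1.09020516 0.08090075] [ 0.31767499  0.02120233 -0.06693465]
```

```bash
cat > tgt.py <<'E'
import sys
from h import *
from station import manip
def target(x,y,psi,phi,h):
    Rr=ringR(np.radians(psi));a=np.radians(phi+90)
    zt=Rr@[np.cos(a),np.sin(a),0];yt=-Rr[:,2];xt=np.cross(yt,zt)
    return np.array([x,y,140])+Rr[:,2]*h, np.column_stack([xt,yt,zt])
def cur():
    s=manip.state();q=s["eef_rot"];return s["tool_pos"],R.from_quat([q[1],q[2],q[3],q[0]]).as_matrix(),s
if __name__=="__main__":
    a=[float(v) for v in sys.argv[1:]]
    p,M=target(*a);c,C,s=cur()
    rv=np.degrees(R.from_matrix(M@C.T).as_rotvec())
    print("target",p.round(1),"shift",(p-c).round(1),"rotvec",rv.round(2),np.linalg.norm(rv).round(1)); print(s["q"].round(2),s["ft_force"].round(1),s["moment"].round(2))
E
python3 tgt.py 535 330.4 8.3 48.8 80; python3 -m inch '[{"ax":0,"ay":0,"az":0,"x":0,"y":0,"z":8,"fingers":0},{"ax":0,"ay":0,"az":0,"x":0,"y":0,"z":20,"fingers":0},{"ax":0,"ay":0,"az":0,"x":0,"y":0,"z":50,"fingers":0},{"ax":0,"ay":0,"az":0,"x":0,"y":0,"z":90,"fingers":0},{"ax":0,"ay":0,"az":0,"x":0,"y":0,"z":130,"fingers":0},{"ax":0,"ay":0,"az":0,"x":0,"y":0,"z":150,"fingers":0},{"ax":0,"ay":0,"az":0,"x":0,"y":0,"z":150,"fingers":0}]'; python3 tgt.py 535 330.4 8.3 48.8 80
```

```text
target [501.5 325.5 212.5] shift [-95.  293.3 125.1] rotvec [ -4.56 -25.01  36.59] 44.6
[ 0.5   0.58 -0.84  1.6   0.46  1.17  1.48] [0.8 1.1 0.1] [ 0.32  0.02 -0.07]
clock: 9.18
tool_pos: [597.3, 32.4, 239.6]
eef_rot: [-0.696, 0.697, 0.123, -0.121]
ft_force: [0.9, -0.4, -3.1]
grip_width: 27.1
target [501.5 325.5 212.5] shift [-95.7 293.1 -27.1] rotvec [ -4.61 -24.82  36.58] 44.4
[ 0.53  0.46 -0.9   1.41  0.36  1.44  1.56] [ 0.9 -0.4 -3.1] [-0.   -0.   -0.01]
```

```bash
python3 -m inch '[{"ax":-0.8,"ay":-4.1,"az":6.1,"x":-16,"y":49,"z":0,"fingers":0},{"ax":-1.5,"ay":-8.3,"az":12.2,"x":-32,"y":98,"z":0,"fingers":0},{"ax":-2.3,"ay":-12.4,"az":18.3,"x":-48,"y":146,"z":0,"fingers":0},{"ax":-3.1,"ay":-16.5,"az":24.4,"x":-64,"y":195,"z":0,"fingers":0},{"ax":-3.8,"ay":-20.7,"az":30.5,"x":-80,"y":244,"z":0,"fingers":0},{"ax":-4.6,"ay":-24.8,"az":36.6,"x":-95.7,"y":293,"z":0,"fingers":0},{"ax":-4.6,"ay":-24.8,"az":36.6,"x":-95.7,"y":293,"z":-15,"fingers":0},{"ax":-4.6,"ay":-24.8,"az":36.6,"x":-95.7,"y":293,"z":-27,"fingers":0},{"ax":-4.6,"ay":-24.8,"az":36.6,"x":-95.7,"y":293,"z":-27,"fingers":0},{"ax":-4.6,"ay":-24.8,"az":36.6,"x":-95.7,"y":293,"z":-27,"fingers":0}]'; python3 tgt.py 535 330.4 8.3 48.8 80
python3 - <<'E'
from station import manip
import cv2,numpy as np
a=manip.grab_frame("scene");b=manip.grab_frame("top")
cv2.imwrite("pics/b1s.png",a);cv2.imwrite("pics/b1t.png",b)
cv2.imwrite("pics/b1.png",np.hstack([cv2.resize(a[130:240,140:240],None,fx=4,fy=4,interpolation=2),cv2.resize(b[110:220,140:240],None,fx=4,fy=4,interpolation=2)]))
E
```

```text
clock: 10.42
tool_pos: [501.5, 324.1, 210.2]
eef_rot: [-0.554, 0.66, 0.471, -0.187]
ft_force: [-0.4, 0.6, -2.1]
grip_width: 26.8
target [501.5 325.5 212.5] shift [0.  1.4 2.3] rotvec [ 0.11 -0.24  0.15] 0.3
[ 0.24  0.22 -1.13  1.83  0.59  0.95  1.43] [-0.4  0.6 -2.1] [-0.13  0.63 -0.03]
```

View pics/b1.png

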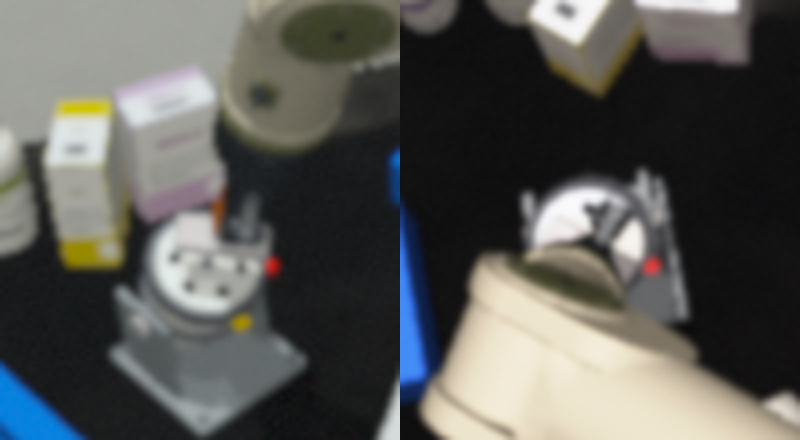

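```bash
python3 - <<'E'
from tgt import *
Pm=params();c,C,s=cur();print(c)
im=cv2.imread("pics/b1s.png");x,y,w,h=170,165,55,50;k=14
v=cv2.resize(im[y:y+h,x:x+w],None,fx=k,fy=k,interpolation=cv2.INTER_CUBIC)
f=lambda X:((proj(Pm["scene"],X)-[x,y]+.5)*k-.5).astype(int)
def B(a,b,y0,y1): return np.array([[i*a,yy,j*b] for yy in(y0,y1) for i,j in((-1,-1),(-1,1),(1,1),(1,-1))],float)@C.T+c
q=f(B(38,15,25.4,37.4))
cv2.polylines(v,[q[:4]],1,(0,0,255));cv2.polylines(v,[q[4:]],1,(0,255,0))
for p in f(np.array([[28,37.4,0],[28,49.4,0],[-28,37.4,0],[-28,49.4,0]])@C.T+c): cv2.circle(v,tuple(map(int,p)),4,(255,0,0),-1)
for p in f(holes(535,330.4,np.radians(8.3),np.radians(48.8))): cv2.circle(v,tuple(map(int,p)),4,(255,0,255),-1)
cv2.imwrite("pics/b2.png",v)
E
```

```text
[501.42547238 324.66710678 210.69258518]
```

View pics/b2.png

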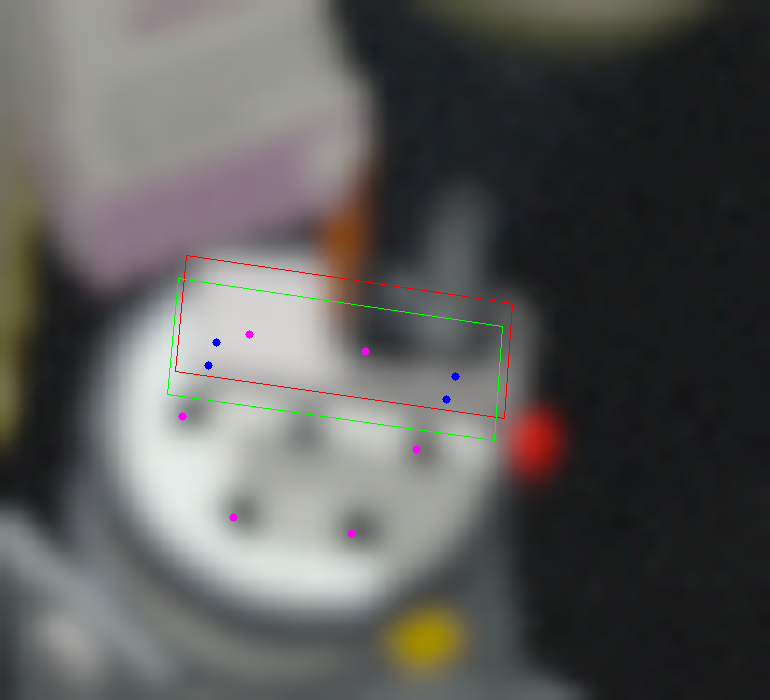

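```bash
python3 tgt.py 535 331 8.3 48.8 56; python3 tgt.py 535 331 8.3 48.8 46 | head -1
```

```text
target [511.6 327.6 190.8] shift [ 10.2   2.9 -19.9] rotvec [ 0.09 -0.18  0.1 ] 0.2
[ 0.24  0.22 -1.13  1.83  0.59  0.95  1.43] [-0.1 -0.6 -2. ] [-0.12  0.61 -0.01]
target [515.8 328.2 181.7] shift [ 14.3   3.5 -29. ] rotvec [ 0.09 -0.18  0.1 ] 0.2
```

```bash
python3 -m inch '[{"ax":0.1,"ay":-0.2,"az":0.1,"x":5,"y":2.5,"z":-10,"fingers":0},{"ax":0.1,"ay":-0.2,"az":0.1,"x":10.2,"y":2.9,"z":-20,"fingers":0},{"ax":0.1,"ay":-0.2,"az":0.1,"x":10.2,"y":2.9,"z":-20,"fingers":0},{"ax":0.1,"ay":-0.2,"az":0.1,"x":10.2,"y":2.9,"z":-20,"fingers":0}]'; python3 tgt.py 535 331 8.3 48.8 56
python3 - <<'E'
from tgt import *
Pm=params();c,C,s=cur();print(c)
im=manip.grab_frame("scene");cv2.imwrite("pics/b3s.png",im);x,y,w,h=170,165,55,50;k=14
v=cv2.resize(im[y:y+h,x:x+w],None,fx=k,fy=k,interpolation=cv2.INTER_CUBIC)
f=lambda X:((proj(Pm["scene"],X)-[x,y]+.5)*k-.5).astype(int)
def B(a,b,y0,y1): return np.array([[i*a,yy,j*b] for yy in(y0,y1) for i,j in((-1,-1),(-1,1),(1,1),(1,-1))],float)@C.T+c
q=f(B(38,15,25.4,37.4))
cv2.polylines(v,[q[:4]],1,(0,0,255));cv2.polylines(v,[q[4:]],1,(0,255,0))
for p in f(np.array([[28,37.4,0],[28,49.4,0],[-28,37.4,0],[-28,49.4,0]])@C.T+c): cv2.circle(v,tuple(map(int,p)),4,(255,0,0),-1)
for p in f(holes(535,330.4,np.radians(8.3),np.radians(48.8))): cv2.circle(v,tuple(map(int,p)),4,(255,0,255),-1)
cv2.imwrite("pics/b4.png",v)
E
```

```text
clock: 11.02
tool_pos: [510.8, 328.2, 190.1]
eef_rot: [-0.553, 0.659, 0.474, -0.187]
ft_force: [0.0, 0.4, -2.5]
grip_width: 26.7
target [511.6 327.6 190.8] shift [ 0.8 -0.7  0.7] rotvec [ 0.01 -0.03 -0.1 ] 0.1
[ 0.2   0.26 -1.1   1.84  0.66  0.93  1.38] [ 0.   0.4 -2.5] [-0.1   0.66  0.01]
[510.75708412 328.24161035 190.08112764]
```

View pics/b4.png

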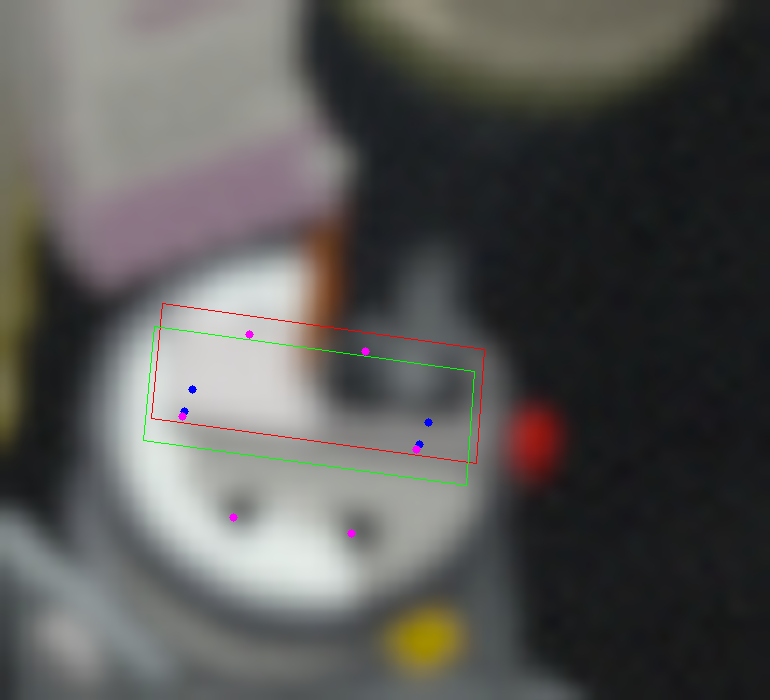

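```bash
python3 -m inch '[{"ax":0,"ay":0,"az":-0.1,"x":2,"y":-0.5,"z":-2.5,"fingers":0},{"ax":0,"ay":0,"az":-0.1,"x":3.5,"y":-0.3,"z":-5.5,"fingers":0},{"ax":0,"ay":0,"az":-0.1,"x":5,"y":-0.1,"z":-8.4,"fingers":0},{"ax":0,"ay":0,"az":-0.1,"x":5,"y":-0.1,"z":-8.4,"fingers":0}]'; python3 tgt.py 535 331 8.3 48.8 46
```

```text
clock: 11.58
tool_pos: [515.9, 327.8, 181.5]
eef_rot: [-0.553, 0.66, 0.473, -0.187]
ft_force: [-0.0, 0.5, -2.2]
grip_width: 26.9
target [515.8 328.2 181.7] shift [-0.1  0.4  0.2] rotvec [ 0.03 -0.03  0.03] 0.1
[ 0.19  0.28 -1.09  1.85  0.68  0.92  1.37] [-0.   0.5 -2.2] [-0.08  0.64  0.01]
```

```bash
python3 -m inch '[{"ax":0,"ay":0,"az":0,"x":1,"y":0.5,"z":-2,"fingers":0},{"ax":0,"ay":0,"az":0,"x":1.9,"y":0.6,"z":-4.2,"fingers":0},{"ax":0,"ay":0,"az":0,"x":1.9,"y":0.6,"z":-4.2,"fingers":0}]'; python3 tgt.py 535 331 8.3 48.8 41
```

```text
clock: 11.95
tool_pos: [517.8, 328.4, 177.4]
eef_rot: [-0.553, 0.66, 0.473, -0.186]
ft_force: [0.1, 0.6, -1.7]
grip_width: 27.0
target [517.9 328.5 177.2] shift [ 0.   0.1 -0.2] rotvec [ 0.03 -0.02  0.03] 0.0
[ 0.18  0.29 -1.08  1.85  0.7   0.91  1.36] [ 0.1  0.6 -1.7] [-0.11  0.69  0.05]
```

```bash
python3 -m inch '[{"ax":0,"ay":0,"az":0,"x":0.5,"y":0.2,"z":-1.2,"fingers":0},{"ax":0,"ay":0,"az":0,"x":1,"y":0.3,"z":-2.4,"fingers":0},{"ax":0,"ay":0,"az":0,"x":1,"y":0.3,"z":-2.4,"fingers":0},{"ax":0,"ay":0,"az":0,"x":1,"y":0.3,"z":-2.4,"fingers":0}]'; python3 tgt.py 535 331 8.3 48.8 38.5
```

```text
clock: 12.45
tool_pos: [518.8, 328.8, 175.3]
eef_rot: [-0.553, 0.66, 0.473, -0.186]
ft_force: [-0.2, -0.2, -2.1]
grip_width: 26.9
target [518.9 328.7 174.9] shift [ 0.1 -0.2 -0.4] rotvec [0.02 0.   0.02] 0.0
[ 0.17  0.3  -1.08  1.85  0.7   0.91  1.35] [-0.2 -0.2 -2.1] [-0.08  0.58 -0.01]
```

```bash
python3 - <<'E'
from tgt import *
im=manip.grab_frame("scene");b=manip.grab_frame("top")
# pointer angle
P=params()
g0=cv2.imread("pics/top0.png");
for n,I in(("scene",cv2.imread("pics/scene0.png")),("top",g0)):
    h=cv2.cvtColor(I,cv2.COLOR_BGR2HSV);m=((h[...,0]<6)|(h[...,0]>174))&(h[...,1]>150)&(h[...,2]>100)
    m[:150]=0;m[205:]=0;m[:,:190]=0;m[:,220:]=0;ys,xs=np.where(m);obs=np.array([xs.mean(),ys.mean()])
    best=min(((np.linalg.norm(proj(P[n],np.array([535,330.4,140])+ringR(np.radians(8.3))@np.array([r*np.cos(np.radians(a)),r*np.sin(np.radians(a)),-4]))[0]-obs),a,r) for a in range(180,300) for r in range(48,60)))
    print(n,obs,best)
x,y,w,h=150,160,80,70
cv2.imwrite("pics/c1.png",cv2.resize(im[y:y+h,x:x+w],None,fx=9,fy=8,interpolation=2))
E
```

```text
scene [207.84615385 196.        ] (np.float64(0.09095187114668697), 238, 58)
top [202.875 175.875] (np.float64(0.13027581493607396), 238, 53)
```

View pics/c1.png

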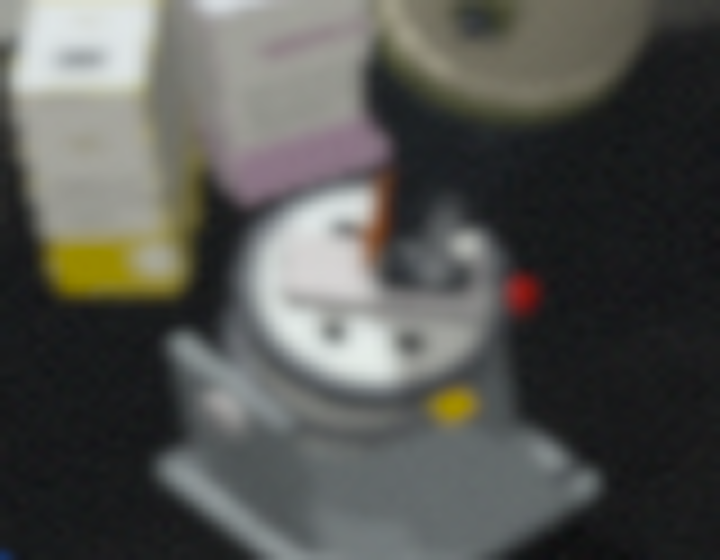

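```bash
python3 -m inch '[{"ax":2.1,"ay":0.3,"az":-4.5,"x":0,"y":0,"z":0,"fingers":0},{"ax":4.2,"ay":0.6,"az":-9.1,"x":0,"y":0,"z":0,"fingers":0},{"ax":6.3,"ay":0.9,"az":-13.6,"x":0,"y":0,"z":0,"fingers":0},{"ax":8.4,"ay":1.2,"az":-18.1,"x":0,"y":0,"z":0,"fingers":0},{"ax":8.4,"ay":1.2,"az":-18.1,"x":0,"y":0,"z":0,"fingers":0}]'; python3 tgt.py 535 331 8.3 28.8 38.5
```

```text
clock: 13.18
tool_pos: [518.7, 328.9, 175.3]
eef_rot: [-0.627, 0.682, 0.371, -0.069]
ft_force: [0.0, -0.1, -2.3]
grip_width: 27.0
target [518.9 328.7 174.9] shift [ 0.2 -0.3 -0.4] rotvec [ 0.01  0.02 -0.05] 0.1
[ 0.13  0.28 -1.02  1.85  0.67  0.89  1.03] [ 0.  -0.1 -2.3] [-0.04  0.67  0.01]
```

```bash
python3 - <<'E'
from tgt import *
im=manip.grab_frame("scene")
x,y,w,h=150,160,80,70
cv2.imwrite("pics/c2.png",cv2.resize(im[y:y+h,x:x+w],None,fx=9,fy=8,interpolation=2))
E
```

```text
(no output)
```

View pics/c2.png

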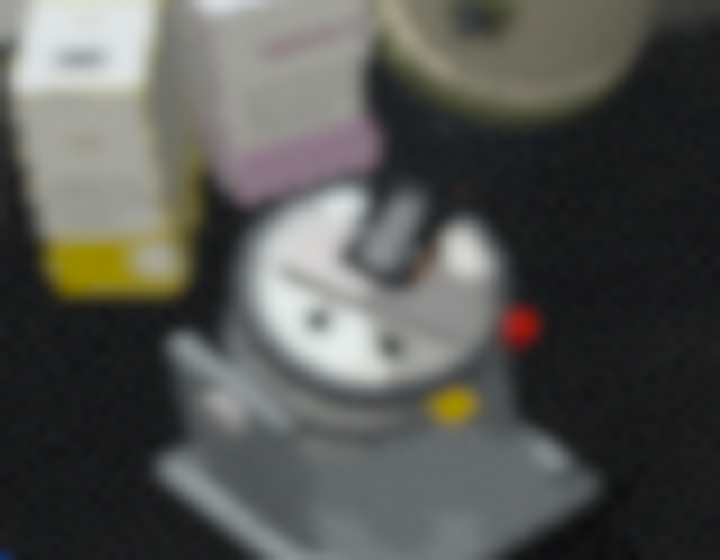

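```bash
python3 -m inch '[{"ax":2.1,"ay":0.3,"az":-4.5,"x":0,"y":0,"z":0,"fingers":0},{"ax":4.2,"ay":0.6,"az":-9.1,"x":0,"y":0,"z":0,"fingers":0},{"ax":6.3,"ay":0.9,"az":-13.6,"x":0,"y":0,"z":0,"fingers":0},{"ax":8.4,"ay":1.2,"az":-18.1,"x":0,"y":0,"z":0,"fingers":0},{"ax":10.5,"ay":1.5,"az":-22.7,"x":0,"y":0,"z":0,"fingers":0},{"ax":12.5,"ay":1.8,"az":-27.2,"x":0,"y":0,"z":0,"fingers":0},{"ax":12.5,"ay":1.8,"az":-27.2,"x":0,"y":0,"z":0,"fingers":0}]'; python3 tgt.py 535 331 8.3 -1.2 38.5
```

```text
clock: 14.1
tool_pos: [518.6, 329.3, 175.3]
eef_rot: [0.701, -0.677, -0.196, -0.109]
ft_force: [-0.6, 1.2, -2.1]
grip_width: 27.0
target [518.9 328.7 174.9] shift [ 0.3 -0.7 -0.5] rotvec [ 0.08  0.05 -0.13] 0.2
[ 0.06  0.25 -0.93  1.85  0.63  0.88  0.53] [-0.6  1.2 -2.1] [0.18 0.81 0.22]
```

Half a turn left; recentre slightly and continue to the stop.

```bash
python3 -m inch '[{"ax":1.3,"ay":0.2,"az":-2.7,"x":0.2,"y":-0.3,"z":-0.3,"fingers":0},{"ax":2.5,"ay":0.4,"az":-5.4,"x":0.2,"y":-0.5,"z":-0.3,"fingers":0},{"ax":2.5,"ay":0.4,"az":-5.4,"x":0.2,"y":-0.5,"z":-0.3,"fingers":0}]'; python3 tgt.py 535 331 8.3 -7.2 38.5;python3 -m inch '[{"ax":0.8,"ay":0.1,"az":-1.8,"x":0,"y":0,"z":0,"fingers":0},{"ax":0.8,"ay":0.1,"az":-1.8,"x":0,"y":0,"z":0,"fingers":0}]'; python3 tgt.py 535 331 8.3 -9.2 38.5
python3 - <<'E'
from tgt import *
im=manip.grab_frame("scene")
x,y,w,h=150,160,80,70
cv2.imwrite("pics/c3.png",cv2.resize(im[y:y+h,x:x+w],None,fx=9,fy=8,interpolation=2))
E
```

```text
clock: 14.48
tool_pos: [518.7, 329.4, 175.3]
eef_rot: [0.711, -0.67, -0.16, -0.144]
ft_force: [-1.1, 3.5, -1.6]
grip_width: 27.2
target [518.9 328.7 174.9] shift [ 0.2 -0.8 -0.4] rotvec [ 0.06  0.02 -0.25] 0.3
[ 0.05  0.25 -0.92  1.85  0.62  0.87  0.43] [-1.1  3.5 -1.6] [0.71 0.96 0.51]
clock: 14.72
tool_pos: [518.7, 329.4, 175.3]
eef_rot: [0.714, -0.667, -0.147, -0.156]
ft_force: [-2.3, 5.0, -1.1]
grip_width: 27.0
target [518.9 328.7 174.9] shift [ 0.2 -0.8 -0.4] rotvec [ 0.03  0.04 -0.11] 0.1
[ 0.05  0.25 -0.91  1.85  0.62  0.87  0.4 ] [-2.3  5.  -1.1] [1.04 1.08 0.71]
```

View pics/c3.png

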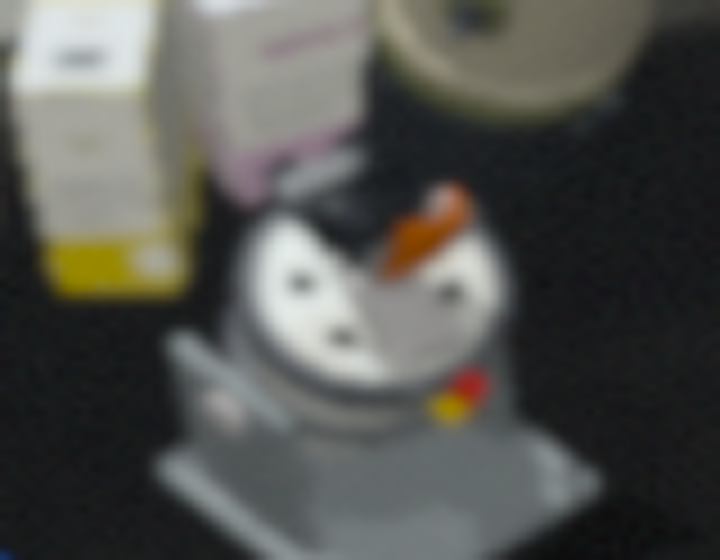

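```bash
python3 -m inch '[{"ax":0.8,"ay":0.1,"az":-1.8,"x":0,"y":-0.4,"z":0,"fingers":0},{"ax":1.7,"ay":0.2,"az":-3.6,"x":0.1,"y":-0.8,"z":-0.2,"fingers":0},{"ax":1.7,"ay":0.2,"az":-3.6,"x":0.1,"y":-0.8,"z":-0.2,"fingers":0}]'; python3 tgt.py 535 331 8.3 -13.2 38.5
```

```text
clock: 15.15
tool_pos: [518.6, 329.4, 175.3]
eef_rot: [0.719, -0.661, -0.123, -0.179]
ft_force: [-2.7, 6.6, -1.8]
grip_width: 27.1
target [518.9 328.7 174.9] shift [ 0.3 -0.7 -0.4] rotvec [ 0.    0.12 -0.28] 0.3
[ 0.04  0.24 -0.9   1.85  0.61  0.87  0.33] [-2.7  6.6 -1.8] [0.97 1.01 1.72]
```

```bash
python3 - <<'E'
from tgt import *
im=manip.grab_frame("scene")
x,y,w,h=150,160,80,70
cv2.imwrite("pics/c4.png",cv2.resize(im[y:y+h,x:x+w],None,fx=9,fy=8,interpolation=2))
E
```

```text
(no output)
```

View pics/c4.png

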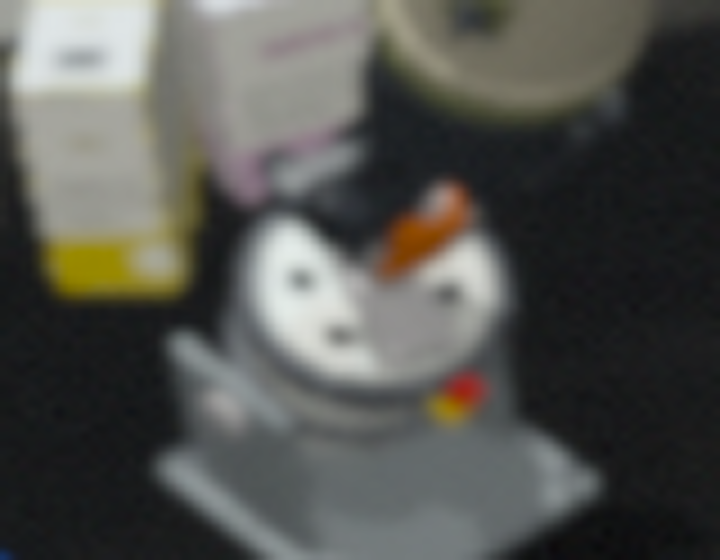

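```bash
cat > ptr.py <<'E'
from tgt import *
P=params()
def ptr(n,I):
    h=cv2.cvtColor(I,cv2.COLOR_BGR2HSV);m=((h[...,0]<7)|(h[...,0]>172))&(h[...,1]>150)&(h[...,2]>90)
    x0,x1,y0,y1=(185,225,175,220) if n=="scene" else (172,215,150,200)
    M=np.zeros_like(m);M[y0:y1,x0:x1]=m[y0:y1,x0:x1];ys,xs=np.where(M)
    if not len(xs):return None
    obs=np.array([xs.mean(),ys.mean()])
    return obs,min(((np.linalg.norm(proj(P[n],np.array([535,330.4,140])+ringR(np.radians(8.3))@np.array([r*np.cos(np.radians(a)),r*np.sin(np.radians(a)),-4]))[0]-obs),a,r) for a in range(170,300) for r in range(50,60)))
E
python3 - <<'E'
from ptr import *
print(ptr("scene",cv2.imread("pics/scene0.png")),ptr("scene",manip.grab_frame("scene")))
E
```

```text
(array([207.84615385, 196.        ]), (np.float64(0.09095187114668697), 238, 58)) (array([201.33333333, 207.83333333]), (np.float64(0.07051558689086569), 184, 54))
```

```bash
python3 -m inch '[{"ax":0.8,"ay":0.1,"az":-1.8,"x":0.1,"y":-0.4,"z":-0.1,"fingers":0},{"ax":0.8,"ay":0.1,"az":-1.8,"x":0.1,"y":-0.4,"z":-0.1,"fingers":0},{"ax":0.8,"ay":0.1,"az":-1.8,"x":0.1,"y":-0.4,"z":-0.1,"fingers":0}]'; python3 tgt.py 535 331 8.3 -15.2 38.5
python3 - <<'E'
from ptr import *
print(ptr("scene",manip.grab_frame("scene")))
E
```

```text
clock: 15.62
tool_pos: [518.5, 329.4, 175.2]
eef_rot: [0.72, -0.658, -0.113, -0.189]
ft_force: [-0.4, 6.1, -1.7]
grip_width: 27.0
target [518.9 328.7 174.9] shift [ 0.4 -0.8 -0.3] rotvec [ 0.13  0.19 -0.51] 0.6
[ 0.04  0.24 -0.9   1.86  0.61  0.86  0.3 ] [-0.4  6.1 -1.7] [0.3  0.83 3.3 ]
(array([201.16666667, 208.16666667]), (np.float64(0.13688560813624848), 183, 54))
```

```bash
python3 -m inch '[{"ax":-0.8,"ay":-0.1,"az":1.8,"x":0,"y":0,"z":0,"fingers":0},{"ax":-2.1,"ay":-0.3,"az":4.5,"x":0,"y":0,"z":0,"fingers":0},{"ax":-2.1,"ay":-0.3,"az":4.5,"x":0,"y":0,"z":0,"fingers":0}]'; python3 tgt.py 535 331 8.3 -10.2 38.5
```

```text
clock: 16.05
tool_pos: [518.9, 328.5, 175.1]
eef_rot: [0.715, -0.665, -0.141, -0.162]
ft_force: [-2.6, 5.8, -1.0]
grip_width: 26.9
target [518.9 328.7 174.9] shift [-0.   0.1 -0.2] rotvec [ 0.04  0.11 -0.18] 0.2
[ 0.05  0.24 -0.91  1.85  0.62  0.87  0.38] [-2.6  5.8 -1. ] [1.2  1.09 0.84]
```

```bash
python3 -m inch '[{"ax":-0.4,"ay":-0.1,"az":0.9,"x":-0.3,"y":0.8,"z":0,"fingers":0},{"ax":-0.8,"ay":-0.1,"az":1.8,"x":-0.4,"y":1.2,"z":0,"fingers":0},{"ax":-0.8,"ay":-0.1,"az":1.8,"x":-0.4,"y":1.2,"z":0,"fingers":0}]'; python3 tgt.py 535 331 8.3 -8.2 38.5
```

```text
clock: 16.42
tool_pos: [519.1, 327.9, 174.7]
eef_rot: [0.712, -0.669, -0.153, -0.151]
ft_force: [-0.9, 2.3, 0.3]
grip_width: 27.3
target [518.9 328.7 174.9] shift [-0.2  0.8  0.2] rotvec [ 0.1   0.07 -0.  ] 0.1
[ 0.05  0.25 -0.91  1.85  0.62  0.87  0.41] [-0.9  2.3  0.3] [0.42 0.66 0.32]
```

```bash
python3 -m inch '[{"ax":0,"ay":0,"az":0,"x":-1.9,"y":0.2,"z":3.6,"fingers":0},{"ax":0,"ay":0,"az":0,"x":-4,"y":0,"z":8,"fingers":0},{"ax":0,"ay":0,"az":0,"x":-6.3,"y":-0.4,"z":13,"fingers":0},{"ax":0,"ay":0,"az":0,"x":-10.5,"y":-1,"z":22,"fingers":0},{"ax":0,"ay":0,"az":0,"x":-21,"y":-2.5,"z":45,"fingers":0},{"ax":0,"ay":0,"az":0,"x":-34,"y":-4.5,"z":73,"fingers":0},{"ax":0,"ay":0,"az":0,"x":-34,"y":-4.5,"z":73,"fingers":0}]'; python3 tgt.py 535 331 8.3 -8.2 120
python3 - <<'E'
from ptr import *
im=manip.grab_frame("scene");t=manip.grab_frame("top")
print(ptr("scene",im))
print(ptr("top",t))
x,y,w,h=150,140,80,90
cv2.imwrite("pics/c5.png",np.hstack([cv2.resize(im[y:y+h,x:x+w],None,fx=5,fy=5,interpolation=2),cv2.resize(t[y:y+h,x:x+w],None,fx=5,fy=5,interpolation=2)]))
E
```

```text
clock: 17.3
tool_pos: [484.8, 325.1, 250.8]
eef_rot: [0.712, -0.668, -0.155, -0.152]
ft_force: [0.2, 0.8, -3.2]
grip_width: 27.3
target [484.8 323.7 248.8] shift [-0.  -1.4 -2. ] rotvec [ 0.    0.33 -0.09] 0.3
[ 0.14  0.08 -0.98  1.81  0.41  0.97  0.56] [ 0.2  0.8 -3.2] [-0.12  0.66 -0.01]
(array([201.33333333, 207.83333333]), (np.float64(0.07051558689086569), 184, 54))
None
```

View pics/c5.png

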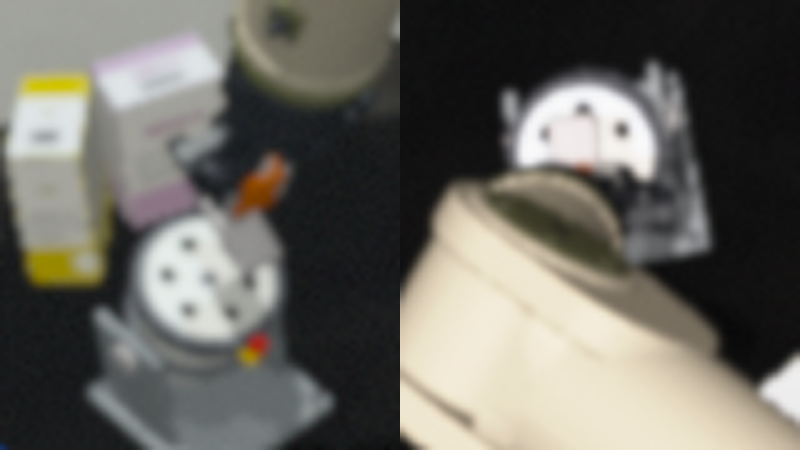

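```bash
cat > back.py <<'E'
from tgt import *
c,C,s=cur()
M=R.from_quat([-0.69643853,-0.12236139,0.12214264,0.69647845]).as_matrix()
rv=np.degrees(R.from_matrix(M@C.T).as_rotvec())
print("shift",(np.array([596.5,32.3,87.4])-c).round(2),"rv",rv.round(2),np.linalg.norm(rv).round(1),s["q"].round(2),s["ft_force"].round(1),s["moment"].round(2))
E
python3 back.py
```

```text
shift [ 111.49 -291.04 -160.35] rv [-7.75 23.98 19.47] 31.8 [ 0.14  0.08 -0.98  1.82  0.42  0.97  0.56] [-0.2 -0.3 -2.8] [-0.16  0.56 -0.05]
```

```bash
python3 -m inch '[{"ax":-1.3,"ay":4,"az":3.2,"x":18.5,"y":-48.5,"z":5,"fingers":0},{"ax":-2.6,"ay":8,"az":6.5,"x":37,"y":-97,"z":5,"fingers":0},{"ax":-3.9,"ay":12,"az":9.7,"x":56,"y":-145,"z":5,"fingers":0},{"ax":-5.2,"ay":16,"az":13,"x":74,"y":-194,"z":0,"fingers":0},{"ax":-6.5,"ay":20,"az":16.2,"x":93,"y":-242,"z":-20,"fingers":0},{"ax":-7.75,"ay":24,"az":19.5,"x":111.5,"y":-291,"z":-40,"fingers":0},{"ax":-7.75,"ay":24,"az":19.5,"x":111.5,"y":-291,"z":-80,"fingers":0},{"ax":-7.75,"ay":24,"az":19.5,"x":111.5,"y":-291,"z":-100,"fingers":0},{"ax":-7.75,"ay":24,"az":19.5,"x":111.5,"y":-291,"z":-100,"fingers":0},{"ax":-7.75,"ay":24,"az":19.5,"x":111.5,"y":-291,"z":-100,"fingers":0}]'; python3 back.py
python3 - <<'E'
from tgt import *
a=manip.grab_frame("scene");b=manip.grab_frame("top")
cv2.imwrite("pics/d1.png",np.hstack([cv2.resize(a[120:220,210:310],None,fx=4,fy=4,interpolation=2),cv2.resize(b[120:220,230:330],None,fx=4,fy=4,interpolation=2)]))
E
```

```text
clock: 18.65
tool_pos: [596.8, 33.9, 149.2]
eef_rot: [0.697, -0.696, -0.123, 0.123]
ft_force: [0.1, 0.6, -1.5]
grip_width: 27.4
shift [ -0.33  -1.59 -61.84] rv [-0.03  0.03 -0.13] 0.1 [ 0.45  0.48 -0.76  1.54  0.34  1.26  1.56] [ 0.1  0.6 -1.5] [ 0.02 -0.02  0.04]
```

View pics/d1.png

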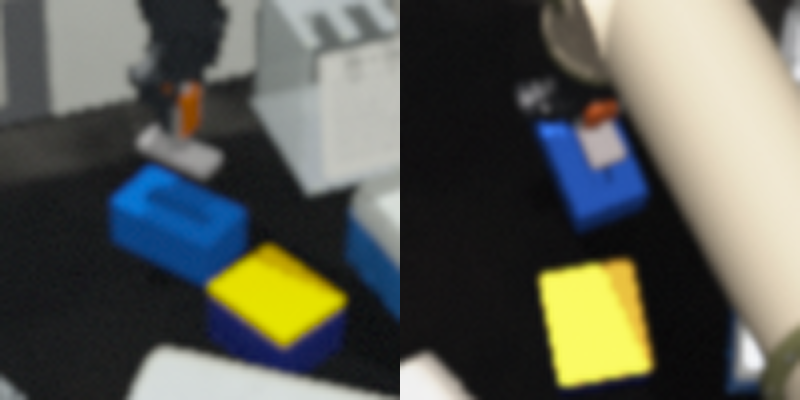

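```bash
python3 -m inch '[{"ax":0,"ay":0,"az":0,"x":-0.3,"y":-1.6,"z":-20,"fingers":0},{"ax":0,"ay":0,"az":0,"x":-0.3,"y":-1.6,"z":-44,"fingers":0},{"ax":0,"ay":0,"az":0,"x":-0.3,"y":-1.6,"z":-44,"fingers":0},{"ax":0,"ay":0,"az":0,"x":-0.3,"y":-1.6,"z":-44,"fingers":0}]'; python3 back.py
```

```text
clock: 19.25
tool_pos: [596.2, 31.3, 104.1]
eef_rot: [0.697, -0.696, -0.122, 0.123]
ft_force: [1.2, -0.4, -2.7]
grip_width: 26.9
shift [  0.25   0.98 -16.69] rv [-0.04 -0.06 -0.04] 0.1 [ 0.44  0.52 -0.74  1.59  0.37  1.17  1.54] [ 1.2 -0.4 -2.7] [-0.04 -0.03 -0.02]
```

```bash
python3 -m inch '[{"ax":0,"ay":0,"az":0,"x":0.2,"y":1,"z":-3,"fingers":0},{"ax":0,"ay":0,"az":0,"x":0.2,"y":1,"z":-7,"fingers":0},{"ax":0,"ay":0,"az":0,"x":0.2,"y":1,"z":-11,"fingers":0},{"ax":0,"ay":0,"az":0,"x":0.2,"y":1,"z":-14,"fingers":0},{"ax":0,"ay":0,"az":0,"x":0.2,"y":1,"z":-14,"fingers":0}]'; python3 back.py; python3 -m inch '[{"ax":0,"ay":0,"az":0,"x":0,"y":0,"z":-1,"fingers":0},{"ax":0,"ay":0,"az":0,"x":0,"y":0,"z":-2,"fingers":0},{"ax":0,"ay":0,"az":0,"x":0,"y":0,"z":-2,"fingers":0}]'; python3 back.py
```

```text
clock: 19.88
tool_pos: [596.0, 32.1, 89.3]
eef_rot: [0.697, -0.696, -0.122, 0.123]
ft_force: [-0.2, -0.1, -2.6]
grip_width: 26.9
shift [ 0.48  0.17 -1.92] rv [-0.03 -0.12 -0.04] 0.1 [ 0.44  0.54 -0.73  1.61  0.39  1.15  1.53] [-0.2 -0.1 -2.6] [ 0.09 -0.01  0.04]
clock: 20.25
tool_pos: [596.2, 32.2, 87.6]
eef_rot: [0.697, -0.696, -0.122, 0.123]
ft_force: [-0.3, 0.4, -2.1]
grip_width: 26.9
shift [ 0.31  0.07 -0.23] rv [-0.03 -0.09 -0.04] 0.1 [ 0.43  0.54 -0.73  1.61  0.39  1.15  1.53] [-0.3  0.4 -2.1] [-0.05 -0.05 -0.01]
```

```bash
python3 -m inch '[{"ax":0,"ay":0,"az":0,"x":0,"y":0,"z":-0.7,"fingers":0},{"ax":0,"ay":0,"az":0,"x":0,"y":0,"z":-0.7,"fingers":0}]'; python3 back.py
```

```text
clock: 20.5
tool_pos: [596.4, 32.3, 87.4]
eef_rot: [0.697, -0.696, -0.122, 0.123]
ft_force: [-1.9, 0.4, 2.5]
grip_width: 27.0
shift [0.15 0.04 0.  ] rv [-0.02 -0.07 -0.05] 0.1 [ 0.43  0.54 -0.73  1.61  0.39  1.14  1.53] [-1.9  0.4  2.5] [-0.11  0.52  0.  ]
```

Contact at the original height. Open and retreat.

```bash
python3 -m inch '[{"ax":0,"ay":0,"az":0,"x":0,"y":0,"z":0,"fingers":100},{"ax":0,"ay":0,"az":0,"x":0,"y":0,"z":0,"fingers":100},{"ax":0,"ay":0,"az":0,"x":0,"y":0,"z":0,"fingers":100},{"ax":0,"ay":0,"az":0,"x":0,"y":0,"z":0,"fingers":100},{"ax":0,"ay":0,"az":0,"x":0,"y":0,"z":0,"fingers":100},{"ax":0,"ay":0,"az":0,"x":0,"y":0,"z":0,"fingers":100}]' 20; python3 -m inch '[{"ax":0,"ay":0,"az":0,"x":0,"y":0,"z":10,"fingers":100},{"ax":0,"ay":0,"az":0,"x":0,"y":0,"z":40,"fingers":100},{"ax":0,"ay":0,"az":0,"x":0,"y":0,"z":90,"fingers":100},{"ax":0,"ay":0,"az":0,"x":0,"y":0,"z":150,"fingers":100},{"ax":0,"ay":0,"az":0,"x":-40,"y":-40,"z":180,"fingers":100},{"ax":0,"ay":0,"az":0,"x":-70,"y":-80,"z":200,"fingers":100},{"ax":0,"ay":0,"az":0,"x":-70,"y":-120,"z":200,"fingers":100},{"ax":0,"ay":0,"az":0,"x":-70,"y":-120,"z":200,"fingers":100},{"ax":0,"ay":0,"az":0,"x":-70,"y":-120,"z":200,"fingers":100}]'
python3 - <<'E'
from ptr import *
a=manip.grab_frame("scene");b=manip.grab_frame("top")
print(ptr("scene",a),ptr("top",b))
for n in("scene","top"): print(n,[(round(d["confidence"],2),d["point"].round() if hasattr(d["point"],"round") else d["point"]) for d in manip.place_of("spanner_grip",n)])
cv2.imwrite("pics/e1.png",np.hstack([cv2.resize(a[120:240,160:310],None,fx=2.6,fy=4,interpolation=2),cv2.resize(b[120:240,160:310],None,fx=2.6,fy=4,interpolation=2)]))
E
```

```text
clock: 21.25
tool_pos: [596.2, 32.2, 86.9]
eef_rot: [0.697, -0.696, -0.122, 0.123]
ft_force: [-0.5, 0.4, 0.4]
grip_width: 85.6
clock: 22.38
tool_pos: [526.3, -87.0, 287.4]
eef_rot: [0.697, -0.696, -0.122, 0.123]
ft_force: [-1.0, 0.3, 0.8]
grip_width: 85.6
(array([201.66666667, 208.11111111]), (np.float64(0.08069679418916327), 184, 55)) (array([190.8, 186.4]), (np.float64(0.04938364697463489), 180, 55))
scene [(0.79, [595.5, 32.2, 105.9]), (0.53, [224.8, -314.9, 95.8])]
top [(0.66, [226.7, -314.9, 100.8]), (0.49, [598.2, 34.2, 111.0])]
```

View pics/e1.png

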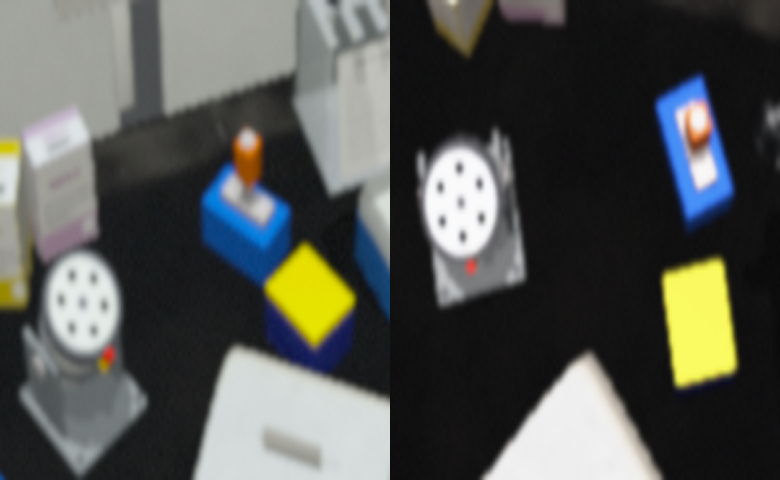

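```bash
python3 -c "
from station import manip;print(manip.close_job())"
```

```text
the job is handed in; nothing more can be done
None
```

The ring is locked, the spanner is back in its holder, and I've handed the job in; no verdict was reported. The clock read about 22.5 s of the 72 s allowed.

- **Fit:** I took the smaller spanner from the small blue holder and lowered both prongs about 11 mm into an opposite pair of holes. Nothing resisted on the way in, and I had not turned the ring yet.
- **Turn:** I turned the ring clockwise until it hit the stop, where the torque rose to about 3 N m against 0.25 N m of friction. Then I eased off the load, pulled the spanner straight out and stood it back in the slot. It touched down at the same height it was picked up from.
- **Ring check:** In the top view the red pointer covers the yellow mark, at 180° in the ring frame. The scene camera puts it at 184°. That 4° disagreement is about what I'd expect from the camera calibration and the coarse pointer fit, and both readings are within the 0.1 rad limit.
- **Spanner check:** It stands in the holder, with the grip located at about (597, 33, 108) mm, within a few millimetres of where it was before. The gripper is open and clear of it.
- **Boxes:** The cryo box looks unmoved in the last pictures. I did not measure the tip box or the white carton again. The gripper crossed that side well above them with no contact force in the readings, so I have no sign that either moved.

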